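Set out the repair mat

ROBOT

A 6-joint arm with a two-finger parallel gripper is mounted at the origin on a cart in front of the work surface, level with it; the furniture and walls round the work are solid. World frame = base frame: x ahead of the robot, y to its left, z up, the work surface at z = 0. Lengths are in m, angles in rad, forces in N, time in s.
With the tool pointing down it reaches from about 0.35 to 0.85 m from the base axis. Payload 8.1 kg.
Tool frame: the origin (TCP) lies at the very end of the fingers, on their centre line; the grasp point (between the pads) lies robot.grip_point_offset behind it (robot.grip_point_offset is the distance from the TCP to the grasp point, in m); z points along the fingers, y is the line along which they close (so a half turn about z gives the same grasp; the last joint's range is limited). The gripper opens to 93 mm and grips with 3 to 60 N. Pads are 15 mm wide; open, the fingers measure 128 mm over their backs; the gripper's body (75 mm by 188 mm) begins 65 mm behind the grasp point.
Start: joints at [1.256, 0.13, 1.488, -0, 1.523, -0.085], TCP at [0.137, 0.584, 0.219] pointing down, gripper open.
Joint ranges: [-2.96, 2.96], [-0.89, 2.26], [0.02, 2.5], [-1.34, 4.48], [0, 2.73], [-2.66, 2.66]. Speed limits (rad/s): [2.39, 2.39, 2.79, 3.14, 3.14, 3.14].

INTERFACE

Orientations are given as a rotation vector (axis times angle).
In Python, from plant import robot, eyes gives the robot as it stands. The module is installed in compiled form; this text tells all that it offers.
- The arm moves only by the tool apply_moves, never from a script. Its argument "steps" is one flat list of numbers, 7 for each row, row after row: the shift along the tool's x, y, z in units of 30 mm (1.0 is 30 mm), then the turn, a rotation vector about the tool's x, y, z in units of 6 degrees (1.0 is 6 degrees), then the opening in per cent of the stroke, from 0 (shut) to 100 (fully open). In form: [dx, dy, dz, ax, ay, az, fingers, dx, dy, dz, ax, ay, az, fingers, ...]. A call has 1 to 12 rows; each row shifts and turns the commanded pose from where the row before left it, along the tool's axes as they then stand; what a row does not reach is not made up. A row lasts 1/12 s, in which the tool goes at most 41.7 mm and 7.16 degrees, less where a joint would pass 70% of its speed; a pose out of reach is approached as far as the arm can. A call is refused whole if a number of a shift passes 1 or a number of a turn 1, either way. A call with a gripper value outside its range is refused whole. The fingers move at their own pace and stop on an object; "grip_force" is the grip in N (left out, the last holds). Time passes only in rows, so rows that do not move let the fingers close. It gives the time, the measured TCP pose, the force, the opening and the grip force at its end, in the units of the state.
- robot.read_state(): the state, without advancing time (a new reading comes with each control period).
- eyes.read_camera(name): name is "scene" or "top"; returns the picture (420x560x3 uint8, red, green, blue); there is no depth.
- eyes.calibration(name): a dict with "K" (3x3 intrinsics, pixels), "k1" (the pictures are not rectified: a ray, as slopes to the right and down, at radius r is drawn at 1 + k1 r^2 times it, then the intrinsics apply), "R" (3x3) and "t" (3): a world point X has camera coordinates R X + t. Camera axes: x right, y down, z forward; pixel columns grow to the right and rows downward; lengths in m; the calibration is good to about 2 mm. A picture is of the moment at which its call begins. calibration takes no time and is no camera call.
- robot.close_job(): hands the job in; it is judged then, once.
Trained networks look in the newest picture that a camera, given by its name, has taken for a name from the list of things; names that differ only in an ending like _2 or _b are one class to them, and where a whole thing is asked for, a point or a joint stands for the part that bears it (a point fixed in the world has none). Each returns a list of dicts, best first, with "conf" (0 to 1); they miss things now and then, are a little off and sometimes report something else, mostly with a low value. They report only what shows in the picture. A call takes as long as a camera call.
- eyes.search_frame(camera, thing): "rect" ([left, top, width, height] in pixels, round what is visible of it).
- eyes.place_of(camera, thing): "xy" ([column, row] in pixels: a listed point, or the origin of a listed thing).
The state is a dict: "t": time; "q": joint angles; "dq": joint speeds; "joint_torque": joint torques, N m; "tool_pos": TCP position; "orientation": TCP orientation; "force": force on the tool from outside, world axes, zero at the start; "wrist_torque": the same for the moment, N m; "opening": finger opening in m; "gripper_force": force on a finger pad.
Only numpy, scipy, OpenCV 4.12 (cv2) and the standard library are available. Lean on these libraries where they do the work, as an engineer would, in place of code of your own. Each camera call takes 0.05 s, during which the arm holds its last target. There are 200 camera calls.

TASK

Set out the green repair mat, each thing in the middle of its field: the black tape roll lying flat in the empty field between the flux jar and the solder spool, the small orange-capped flux bottle upright in the field directly in front of the flux jar (on the robot's side), and the black charger box flat in the field directly in front of the solder spool, its long sides running straight from front to back of the mat. Lay the yellow battery flat on top of the charger box, centred and lengthwise along it. Leave the jar, the spool, the tin shield and the two small pale card packs where they are.

Things in the scene. Friction and masses are not known exactly. Their poses are not given: they have to be found in the camera images.
- mat: Fixed dark green mat, 216 x 321 x 4 mm, pale lines rule six square 105 mm fields: front row of three (near the robot) and back row. Origin: centre of its underside; x points from front to back row (away from the robot), y left, z up. Field centres: x = -52.5 (front), +52.5 mm (back); y = +105 (left), 0, -105 mm. Beware the desk lamp's shade: over the worktop, 0.67 m and more ahead, 0.47 m up.
- flux_jar_mid (a point): Brown flux jar with a white lid, diameter 46 mm, 35 mm high, standing about in the middle of the left or the right field of the back row. The point is its centre, half-way up. Stays put.
- solder_spool_mid (a point): Spool of solder wire with blue flanges, diameter 62 mm, 44 mm high, standing about in the middle of the other outer field of the back row. The point is its centre, half-way up. Stays put.
- shield_mid (a point): Small pale tin shield with rows of dark holes, 32 x 40 x 9 mm, lying about in the middle of the middle field of the front row. The point is its centre. Stays put.
- tape_mid (a point): Roll of black tape lying flat, loose on the worktop beside the mat, about 48 mm across (48 x 50 mm with its loose end), 25 mm high, about 50 g. The point is its centre, half-way up; z up. It can be gripped across in any direction.
- flux_bottle_mid (a point): Small cream flux bottle with a tall orange cap, loose, standing upright on the worktop, 61 mm high: body diameter 22 mm up to 37 mm, cap diameter 17 mm above, about 30 g. The point is on its axis, half-way up (30.5 mm over its foot); z up.
- charger_box_mid (a point): Black retail box with a red stripe, loose, lying on the worktop, 55 mm (its x) x 75 mm (its y, the long way) x 26 mm high, about 60 g. The point is its centre; z up.
- battery_mid (a point): Flat phone battery, yellowish top and dark edges, loose, lying on the worktop, 34 mm (its x) x 50 mm (its y, the long way) x 8.6 mm high, about 22 g. The point is its centre, half-way up; z up.
- card_box_mid (a point): Bystander: flat pale box with a dark ring on top, 44 x 52 x 12 mm, lying on the worktop among the loose things. The point is its centre.
- card_sleeve_mid (a point): Bystander: pale card sleeve with a dark-blue panel, 34 x 55 x 8 mm, lying on the worktop among the loose things. The point is its centre.

How it is judged:
By the outcome, as a careful person would: the job done as asked, in the order asked, and still so for the second after the job is handed in, with the robot touching nothing.
It also fails if it takes over 115 s, if anything falls off the work surface, if the arm or the gripper's body presses on something with over 40 N, if the wrist force passes 120 N, or if a joint passes its speed limit or range.

## Working session

There is one attempt and no reset: what is moved stays moved. The work goes in short steps, Python scripts to look and compute and a tool call to move; the robot and the scene stay as the last step left them, time stands still between calls to the robot, and variables do not carry over. Pictures are saved under pics/ and viewed, at most 14 in all, crops included, and the job is handed in when it is done.

Besides the shell and the picture viewer there is one more tool, called as name(argument=value, ...) on one line, values as JSON. apply_moves: Moves the arm, as the interface text tells. Its arguments: {"type":"object","properties":{"steps":{"type":"array"},"grip_force":{"type":"number"}},"required":["steps"]}

```bash
mkdir -p pics; cat > h.py <<'E'
import numpy as np, cv2
from plant import robot, eyes
from scipy.spatial.transform import Rotation as Ro
def save(cam,name):
    im=eyes.read_camera(cam); cv2.imwrite('pics/'+name,im[:,:,::-1]); return im
def ray(cam,uv):
    c=eyes.calibration(cam);K=np.array(c['K']);R=np.array(c['R']);t=np.array(c['t'])
    d=(np.array(uv,float)-K[:2,2])/np.diag(K)[:2]; s=d.copy()
    for _ in range(20): s=d/(1+c['k1']*(s@s))
    return -R.T@t, R.T@np.r_[s,1]
def at(cam,uv,z):
    o,d=ray(cam,uv); return o+d*(z-o[2])/d[2]
def proj(cam,X):
    c=eyes.calibration(cam);K=np.array(c['K']); p=np.array(c['R'])@X+np.array(c['t']); s=p[:2]/p[2]
    return s*(1+c['k1']*(s@s))*np.diag(K)[:2]+K[:2,2]
Z=dict(mat=0,flux_jar_mid=.0215,solder_spool_mid=.026,shield_mid=.0085,tape_mid=.0125,flux_bottle_mid=.0305,charger_box_mid=.013,battery_mid=.0043,card_box_mid=.006,card_sleeve_mid=.004)
E
python3 - <<'E'
from h import *
print(robot.grip_point_offset, robot.read_state())
for c in('scene','top'):
    save(c,c+'0.png'); print(c,ray(c,(280,210)))
    for n,z in Z.items():
        for r in eyes.place_of(c,n)[:2]: print(n,np.round(r['conf'],2),np.round(r['xy']),np.round(at(c,r['xy'],z),4))
E
```

```text
0.0188 {'t': 0.0, 'q': array([ 1.25557808e+00,  1.31151405e-01,  1.48926448e+00, -9.77211731e-06,
        1.52297157e+00, -8.53893288e-02]), 'dq': array([-1.91462327e-04,  4.57498808e-04, -6.58081332e-04, -1.38757616e-03,
        1.32553641e-05, -6.20446437e-04]), 'joint_torque': array([-1.82178635e-03, -5.59834778e+01, -4.91764355e+01,  7.67866359e-02,
        3.49977915e-02, -1.20322984e-04]), 'tool_pos': array([0.13648969, 0.58369999, 0.21760139]), 'orientation': array([-3.60179657e-01, -3.12052621e+00,  2.76564576e-03]), 'force': array([ 0.11865841, -0.54265418,  0.09577362]), 'wrist_torque': array([ 0.04218664, -0.01229478,  0.03272933]), 'gripper_force': 0.0, 'opening': 0.0926032832182018}
scene (array([ 0.11828505, -0.73128587,  0.94452923]), array([ 0.33002439,  0.63551   , -0.69802191]))
mat 0.62 [338. 286.] [ 0.5711 -0.1697  0.    ]
flux_jar_mid 0.86 [371. 313.] [ 0.5899 -0.2818  0.0215]
solder_spool_mid 0.66 [344. 244.] [ 0.6436 -0.0785  0.026 ]
shield_mid 0.77 [315. 286.] [ 0.5169 -0.1516  0.0085]
shield_mid 0.58 [342. 247.] [ 0.6442 -0.073   0.0085]
tape_mid 0.78 [227. 2
[... 453 characters left out ...]
9]))
mat 0.62 [336. 178.] [ 0.6457 -0.0766  0.    ]
mat 0.61 [372. 209.] [ 0.5669 -0.1681  0.    ]
flux_jar_mid 0.66 [420. 202.] [ 0.584  -0.2824  0.0215]
solder_spool_mid 0.76 [336. 178.] [ 0.6388 -0.0737  0.026 ]
solder_spool_mid 0.68 [231. 261.] [0.428  0.1759 0.026 ]
shield_mid 0.77 [370. 232.] [ 0.5086 -0.1589  0.0085]
shield_mid 0.55 [421. 202.] [ 0.5886 -0.2891  0.0085]
tape_mid 0.74 [228. 260.] [0.432  0.1843 0.0125]
flux_bottle_mid 0.66 [191. 200.] [0.5716 0.2782 0.0305]
charger_box_mid 0.91 [144. 252.] [0.4433 0.3852 0.013 ]
charger_box_mid 0.58 [182. 251.] [0.4491 0.2958 0.013 ]
battery_mid 0.74 [184. 249.] [0.4554 0.2933 0.0043]
card_box_mid 0.7 [234. 202.] [0.5747 0.1787 0.006 ]
```

View pics/top0.png

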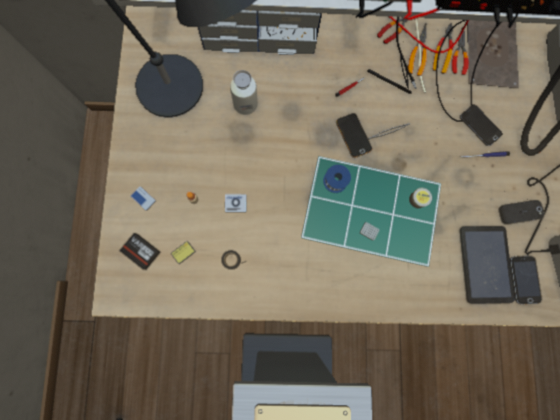

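View pics/scene0.png

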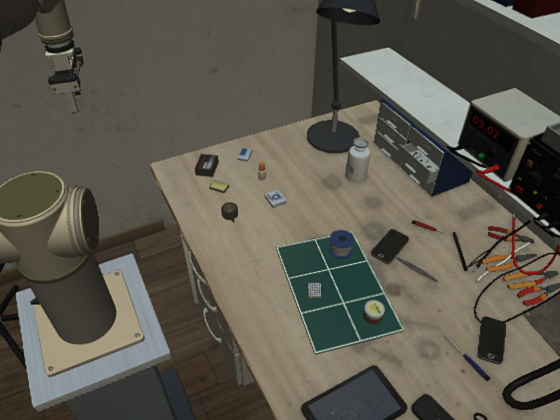

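The top view shows the spool back-left at (337,178), the jar back-right at (421,198) and the shield front-middle at (370,231). So the tape goes back-middle, the bottle front-right and the charger front-left. The loose things are at left: charger (140,251), battery (183,252), tape (231,259), bottle (192,198), card packs (143,198) and (235,203). The scene view agrees. Next I'll zoom in for outlines.

```bash
cat > seg.py <<'E'
from h import *
def avg(cam,n=4): return np.mean([eyes.read_camera(cam).astype(float) for _ in range(n)],0).astype(np.uint8)
def big(mask,box):
    m=np.zeros_like(mask); x,y,w,h=box; m[y:y+h,x:x+w]=mask[y:y+h,x:x+w]
    cs,_=cv2.findContours(m,cv2.RETR_EXTERNAL,cv2.CHAIN_APPROX_NONE)
    return max(cs,key=cv2.contourArea) if cs else None
E
python3 - <<'E'
from seg import *
for c in('top','scene'):
    im=avg(c); cv2.imwrite(f'pics/{c}_avg.png',im[:,:,::-1])
    hsv=cv2.cvtColor(im,cv2.COLOR_RGB2HSV)
    g=((hsv[...,0]>60)&(hsv[...,0]<95)&(hsv[...,1]>90)).astype(np.uint8)
    g=cv2.morphologyEx(g,cv2.MORPH_CLOSE,np.ones((9,9)))
    k=big(g,(270,140,180,220)); q=cv2.approxPolyDP(cv2.convexHull(k),6,True)[:,0]
    P=[at(c,p,.004)for p in q]; print(c,q.tolist(),np.round(P,4).tolist(),np.mean(P,0))
im=cv2.imread('pics/top_avg.png'); a=cv2.resize(im[180:280,120:260],None,fx=5.5,fy=5.5,interpolation=cv2.INTER_CUBIC); cv2.imwrite('pics/zt.png',a)
im=cv2.imread('pics/scene_avg.png'); a=cv2.resize(im[140:230,185:300],None,fx=6.5,fy=6.5,interpolation=cv2.INTER_CUBIC); cv2.imwrite('pics/zs.png',a)
E
```

```text
top [[320, 160], [437, 185], [426, 262], [306, 235]] [[0.6905, -0.0356, 0.004], [0.6343, -0.3347, 0.004], [0.4391, -0.2971, 0.004], [0.4973, -0.0019, 0.004]] [ 0.5652809  -0.16732485  0.004     ]
scene [[279, 248], [354, 240], [400, 328], [316, 349]] [[0.4968, 0.0002, 0.004], [0.6872, -0.0633, 0.004], [0.6336, -0.3377, 0.004], [0.4371, -0.2967, 0.004]] [ 0.56366101 -0.17437389  0.004     ]
```

View pics/zt.png

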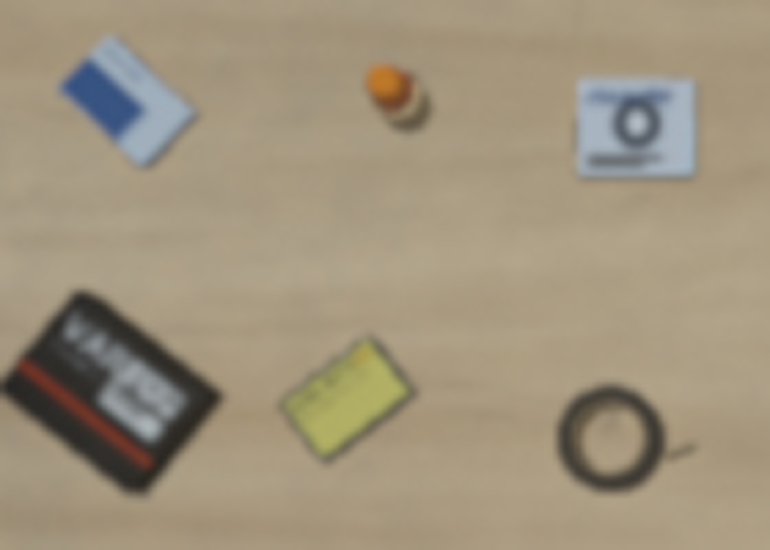

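View pics/zs.png

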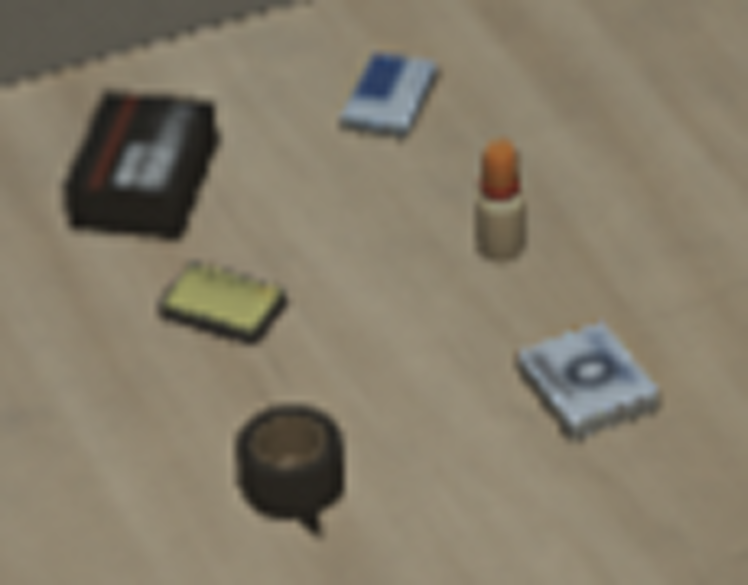

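The top crop shows the charger with its long side at about 39° down-right, the battery long side about 35° up-right, the tape ring at crop (612,438) with its tail pointing right, and the bottle foot near (408,110). The scene crop is consistent. Next is a silhouette fit with the known dimensions in both cameras.

```bash
cat > fit.py <<'E'
from seg import *
from scipy.optimize import minimize
S=4
def box(a,b,h): return np.array([[x,y,z] for x in(-a/2,a/2) for y in(-b/2,b/2) for z in(0,h)])
def cyl(d,h,z0=0): t=np.linspace(0,2*np.pi,40); return np.array([[d/2*np.cos(k),d/2*np.sin(k),z] for k in t for z in(z0,z0+h)])
def sil(cam,parts,p,z0,roi):
    x,y,w,h=roi; m=np.zeros((h*S,w*S),np.uint8); c,s=np.cos(p[2]),np.sin(p[2])
    for V in parts:
        W=np.c_[p[0]+c*V[:,0]-s*V[:,1],p[1]+s*V[:,0]+c*V[:,1],V[:,2]+z0]
        q=np.array([proj(cam,X) for X in W]); q=(q-[x-.5,y-.5])*S-.5
        cv2.fillPoly(m,[cv2.convexHull(np.round(q*16).astype(np.int32))],1,shift=4)
    return m>0
def fgmask(im,roi,th=30):
    x,y,w,h=roi; a=cv2.resize(im[y:y+h,x:x+w],None,fx=S,fy=S,interpolation=cv2.INTER_CUBIC)
    lab=cv2.cvtColor(a,cv2.COLOR_RGB2LAB).astype(float); d=np.linalg.norm((lab-np.median(lab.reshape(-1,3),0))*[.8,1.5,1.5],axis=2)
    m=(d>th).astype(np.uint8); n,l,st,_=cv2.connectedComponentsWithStats(m); k=1+np.argmax(st[1:,4]); m=(l==k).astype(np.uint8)
    cs,_=cv2.findContours(m,cv2.RETR_EXTERNAL,cv2.CHAIN_APPROX_NONE); o=np.zeros_like(m); cv2.drawContours(o,cs,-1,1,-1); return o>0
def fit(parts,p0,z0,ims,cams=('top','scene'),th=30,yaw=True,pad=9):
    M={}
    for c in cams:
        allv=np.vstack(parts); q=np.array([proj(c,np.r_[p0[:2],z0]+np.r_[v@[1,0,0]*1.2,v@[0,1,0]*1.2,v[2]]) for v in allv])
        a=np.floor(q.min(0)-pad).astype(int); a=np.maximum(a,0); b=np.ceil(q.max(0)+pad).astype(int); roi=(a[0],a[1],*(b-a)); M[c]=(roi,fgmask(ims[c],roi,th))
    def f(u,cs):
        p=[p0[0]+u[0]*.01,p0[1]+u[1]*.01,p0[2]+(u[2]*.1 if yaw else 0)]; e=0
        for c in cs:
            m=sil(c,parts,p,z0,M[c][0]); e+=1-(m&M[c][1]).sum()/(m|M[c][1]).sum()
        return e/len(cs)
    for cs in [cams]+([[c] for c in cams] if len(cams)>1 else []):
        r=minimize(f,[0,0,0][:3 if yaw else 2],args=(cs,),method='Nelder-Mead',options=dict(initial_simplex=np.vstack([np.zeros(3),np.eye(3)])[:4 if yaw else 3,:3 if yaw else 2]*.8-.1,xatol=.01,fatol=1e-4))
        u=r.x; print(cs,np.round([p0[0]+u[0]*.01,p0[1]+u[1]*.01],4),'yaw',round(np.degrees(p0[2]+(u[2]*.1 if yaw else 0)),1),'err',round(r.fun,3))
CH=[box(.055,.075,.026)];BA=[box(.034,.05,.0086)];TP=[cyl(.048,.025)];BO=[cyl(.022,.037),cyl(.017,.024,.037)];MAT=[box(.216,.321,.004)]
E
python3 - <<'E'
from fit import *
ims={c:avg(c,3) for c in('top','scene')}
r=np.radians
print('charger');fit(CH,[.444,.388,r(51)],0,ims)
print('battery');fit(BA,[.454,.295,r(-55)],0,ims)
print('tape');fit(TP,[.431,.186,0],0,ims,yaw=False)
print('bottle');fit(BO,[.578,.279,0],0,ims,yaw=False,th=22)
print('mat');fit(MAT,[.565,-.168,r(-11)],0,ims,cams=('top',));
print('spool');fit([cyl(.062,.044)],[.640,-.076,0],.004,ims,yaw=False)
print('jar');fit([cyl(.046,.035)],[.587,-.282,0],.004,ims,yaw=False)
E
```

```text
charger
('top', 'scene') [0.4459 0.3964] yaw 75.9 err 0.285
['top'] [0.4482 0.3963] yaw 78.0 err 0.319
['scene'] [0.4456 0.3945] yaw 72.7 err 0.25
batteryTraceback (most recent call last):
  File "<stdin>", line 5, in <module>
  File "fit.py", line 29, in fit
    r=minimize(f,[0,0,0][:3 if yaw else 2],args=(cs,),method='Nelder-Mead',options=dict(initial_simplex=np.vstack([np.zeros(3),np.eye(3)])[:4 if yaw else 3,:3 if yaw else 2]*.8-.1,xatol=.01,fatol=1e-4))
    res = _minimize_neldermead(fun, x0, args, callback, bounds=bounds,
                               **options)
    fxe = func(xe)
    fx = function(np.copy(x), *(wrapper_args + args))
  File "fit.py", line 26, in f
    m=sil(c,parts,p,z0,M[c][0]); e+=1-(m&M[c][1]).sum()/(m|M[c][1]).sum()
  File "fit.py", line 10, in sil
    q=np.array([proj(cam,X) for X in W]); q=(q-[x-.5,y-.5])*S-.5
                ~~~~^^^^^^^
  File "h.py", line 14, in proj
    c=eyes.calibration(cam);K=np.array(c['K']); p=np.array(c['R'])@X+np.array(c['t']); s=p[:2]/p[2]
ValueError: time passes only in moves, steps and waits
```

```bash
python3 - <<'E'
s=open('h.py').read()
s=s.replace("def save","_C={}\ndef cal(n):\n    if n not in _C: _C[n]=eyes.calibration(n)\n    return _C[n]\ndef save",1).replace("c=eyes.calibration(cam)","c=cal(cam)")
open('h.py','w').write(s)
E
cat > m0.py <<'E'
from fit import *
ims={c:avg(c,3) for c in('top','scene')}
r=np.radians
print('charger');fit(CH,[.444,.388,r(-39)],0,ims)
print('battery');fit(BA,[.454,.295,r(35)],0,ims)
print('tape');fit(TP,[.431,.186,0],0,ims,yaw=False)
print('bottle');fit(BO,[.578,.279,0],0,ims,yaw=False,th=22)
print('mat');fit(MAT,[.565,-.168,r(-11)],0,ims,cams=('top',),pad=22);
print('spool');fit([cyl(.062,.044)],[.640,-.076,0],.004,ims,yaw=False)
print('jar');fit([cyl(.046,.035)],[.587,-.282,0],.004,ims,yaw=False)
E
python3 m0.py
```

```text
charger
('top', 'scene') [0.4464 0.3961] yaw -34.7 err 0.03
['top'] [0.4467 0.3964] yaw -35.6 err 0.017
['scene'] [0.4452 0.3947] yaw -35.4 err 0.025
battery
('top', 'scene') [0.4481 0.2982] yaw 34.5 err 0.727
['top'] [0.4481 0.2982] yaw 34.5 err 0.453
['scene'] [0.453 0.294] yaw 34.4 err 1.0
tape
('top', 'scene') [0.4325 0.1772] yaw 0.0 err 0.11
['top'] [0.4334 0.1779] yaw 0.0 err 0.11
['scene'] [0.432  0.1762] yaw 0.0 err 0.105
bottle
('top', 'scene') [0.5784 0.2774] yaw 0.0 err 0.419
['top'] [0.5787 0.2774] yaw 0.0 err 0.213
['scene'] [0.5764 0.2741] yaw 0.0 err 0.623
mat
('top',) [ 0.5662 -0.1675] yaw -10.4 err 0.044
spool
('top', 'scene') [ 0.6973 -0.0438] yaw 0.0 err 0.664
['top'] [ 0.7069 -0.0703] yaw 0.0 err 0.666
['scene'] [ 0.7    -0.0496] yaw 0.0 err 0.664
jar
('top', 'scene') [ 0.596  -0.2806] yaw 0.0 err 0.589
['top'] [ 0.586 -0.283] yaw 0.0 err 1.0
['scene'] [ 0.596  -0.2806] yaw 0.0 err 0.179
```

```bash
python3 - <<'E'
s=open('fit.py').read()
s=s.replace("def fgmask(im,roi,th=30):","def fgmask(im,roi,th,ini):").replace("k=1+np.argmax(st[1:,4]); m=(l==k)","ini=cv2.dilate(ini.astype(np.uint8),np.ones((5,5))); m=np.isin(l,[k for k in range(1,n) if (ini[l==k]>0).mean()>.5 and st[k,4]>20])")
s=s.replace("fgmask(ims[c],roi,th)","fgmask(ims[c],roi,th,sil(c,parts,p0,z0,roi))")
open('fit.py','w').write(s)
E
python3 - <<'E'
from fit import *
ims={c:avg(c,3) for c in('top','scene')}
r=np.radians
for th in(20,30):
    print('battery');fit(BA,[.450,.296,r(35)],0,ims,th=th,pad=7)
for th in (14,20): print('bottle');fit(BO,[.578,.277,0],0,ims,yaw=False,th=th)
print('tape');fit(TP,[.432,.177,0],0,ims,yaw=False,th=20)
def M(p,u,v,z=.004): c,s=np.cos(p[2]),np.sin(p[2]); return np.array([p[0]+c*u-s*v,p[1]+s*u+c*v,z])
p=(.5660,-.1680,r(-10.7)); out=[]
for c,(x,y,w,h) in dict(top=(295,150,155,120),scene=(270,225,140,135)).items():
    f=6 if c=='top' else 4.4
    a=cv2.resize(ims[c][y:y+h,x:x+w,::-1],None,fx=f,fy=f,interpolation=cv2.INTER_CUBIC)
    for L in [((u,-.1605),(u,.1605)) for u in(-.108,0,.108)]+[((-.108,v),(.108,v)) for v in(-.1605,-.0525,.0525,.1605)]:
        q=[tuple(np.round((proj(c,M(p,*k))-[x-.5,y-.5])*f-.5).astype(int).tolist()) for k in L]; cv2.line(a,*q,(0,0,255),1)
    a=a[:600,:800]; cv2.imwrite(f'pics/mat_{c}.png',a)
E
```

```text
battery
('top', 'scene') [0.4468 0.2947] yaw 38.1 err 0.09
['top'] [0.4473 0.2951] yaw 39.2 err 0.052
['scene'] [0.4452 0.2931] yaw 38.1 err 0.092
battery
('top', 'scene') [0.446  0.2926] yaw 42.2 err 0.447
['top'] [0.4464 0.2939] yaw 41.0 err 0.365
['scene'] [0.4445 0.2912] yaw 40.5 err 0.531
bottle
('top', 'scene') [0.5788 0.278 ] yaw 0.0 err 0.139
['top'] [0.5788 0.2778] yaw 0.0 err 0.073
['scene'] [0.5781 0.2771] yaw 0.0 err 0.198
bottle
('top', 'scene') [0.5783 0.2773] yaw 0.0 err 0.199
['top'] [0.5788 0.278 ] yaw 0.0 err 0.165
['scene'] [0.5787 0.2784] yaw 0.0 err 0.234
tape
('top', 'scene') [0.4323 0.1781] yaw 0.0 err 0.082
['top'] [0.4329 0.1781] yaw 0.0 err 0.077
['scene'] [0.4309 0.1772] yaw 0.0 err 0.076
```

View pics/mat_top.png

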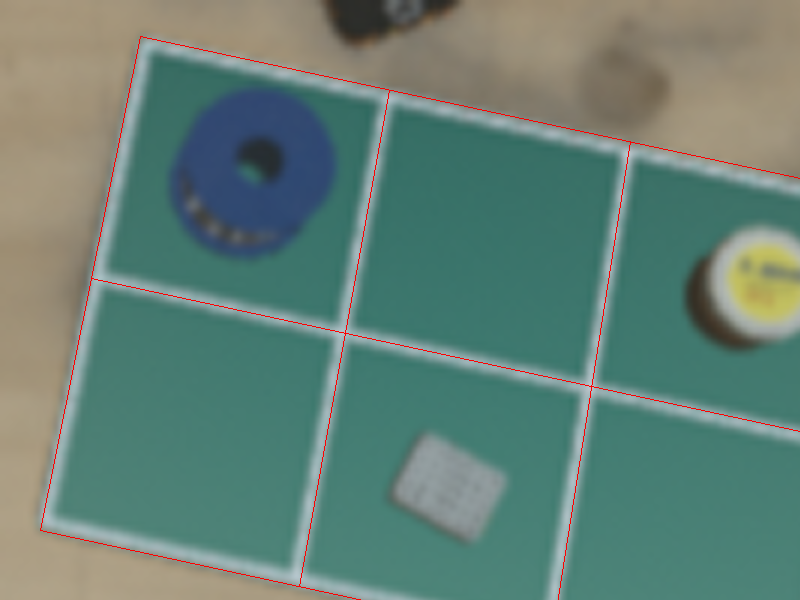

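View pics/mat_scene.png

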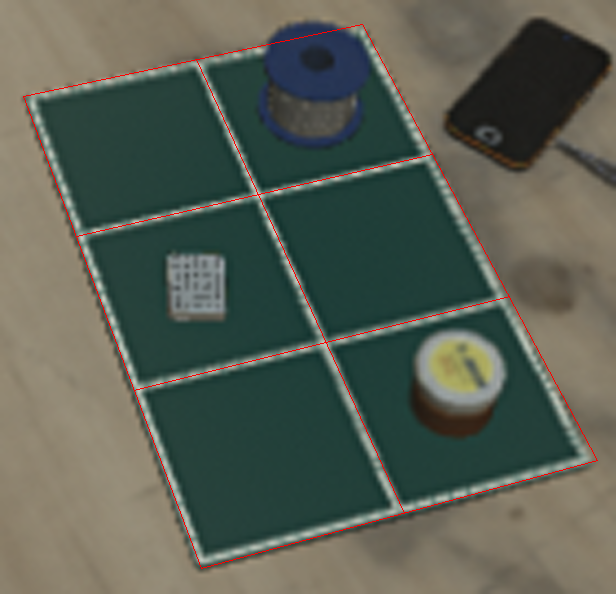

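The overlay fits within about 1.5 mm, with the top and scene offsets opposite (calibration), so I'll use the averages. First move: turn toward the tape grip.

```bash
cat > plan.py <<'E'
from h import *
import sys
def st():
    s=robot.read_state(); R=Ro.from_rotvec(s['orientation']).as_matrix(); return s,R
def plan(x,y,z,th=None):
    s,R=st(); now=np.degrees(np.arctan2(R[1,1],R[0,1])); th=now if th is None else th
    d=(th-now+180)%360-180; p=s['tool_pos']; t=np.radians(th)
    v=np.array([x,y,z])-p; u=np.array([v@[-np.sin(t),np.cos(t),0],v@[np.cos(t),np.sin(t),0],-v[2]])/.03
    print('t',round(s['t'],2),'pos',np.round(p,4),'th',round(now,2),'tilt',np.round(R[:2,2],4),'az',round(-d/6,3),'u',np.round(u,3),'rows',np.ceil(abs(u).max()),'open',round(s['opening'],4),'F',np.round(s['force'],1),'gf',s['gripper_force'],'q',np.round(s['q'][[0,5]],2))
if __name__=='__main__': plan(*map(float,sys.argv[1:]))
E
python3 plan.py .432 .1777 .10 -10.7
```

```text
t 2.4 pos [0.1366 0.5842 0.2186] th 76.83 tilt [ 0. -0.] az 14.589 u [-11.487  12.19    3.954] rows 13.0 open 0.0929 F [0.8 0.2 0. ] gf 0.0 q [ 1.26 -0.09]
```

apply_moves(steps=[0, 0, 0, 0, 0, 0.97, 100, 0, 0, 0, 0, 0, 0.97, 100, 0, 0, 0, 0, 0, 0.97, 100, 0, 0, 0, 0, 0, 0.97, 100, 0, 0, 0, 0, 0, 0.97, 100, 0, 0, 0, 0, 0, 0.97, 100, 0, 0, 0, 0, 0, 0.97, 100, 0, 0, 0, 0, 0, 0.97, 100, 0, 0, 0, 0, 0, 0.97, 100, 0, 0, 0, 0, 0, 0.97, 100, 0, 0, 0, 0, 0, 0.97, 100, 0, 0, 0, 0, 0, 0.97, 100])

```text
t: 3.4
tool_pos: [0.1366, 0.5842, 0.2186]
orientation: [2.088, 2.348, -0.0]
force: [-0.4, 0.1, -0.3]
opening: 0.0927
gripper_force: 0.0
```

```bash
python3 plan.py .432 .1777 .10 -10.7
```

```text
t 3.4 pos [0.1366 0.5842 0.2186] th 6.7 tilt [-0. -0.] az 2.901 u [-11.487  12.19    3.954] rows 13.0 open 0.0927 F [-0.4  0.1 -0.3] gf 0.0 q [1.26 1.14]
```

apply_moves(steps=[0, 0, 0, 0, 0, 0.967, 100, 0, 0, 0, 0, 0, 0.967, 100, 0, 0, 0, 0, 0, 0.967, 100, -0.884, 0.938, 0.2, 0, 0, 0, 100, -0.884, 0.938, 0.2, 0, 0, 0, 100, -0.884, 0.938, 0.2, 0, 0, 0, 100, -0.884, 0.938, 0.2, 0, 0, 0, 100, -0.884, 0.938, 0.2, 0, 0, 0, 100, -0.884, 0.938, 0.2, 0, 0, 0, 100, -0.884, 0.938, 0.2, 0, 0, 0, 100, -0.884, 0.938, 0.2, 0, 0, 0, 100, -0.884, 0.938, 0.2, 0, 0, 0, 100])

```text
t: 4.4
tool_pos: [0.3434, 0.3022, 0.1647]
orientation: [2.413, 2.011, 0.001]
force: [0.6, 0.4, -1.0]
opening: 0.0928
gripper_force: 0.0
```

```bash
python3 plan.py .432 .1777 .06 -10.7
```

```text
t 4.4 pos [0.3434 0.3022 0.1647] th -10.4 tilt [0.0008 0.0005] az 0.051 u [-3.529  3.672  3.489] rows 4.0 open 0.0928 F [ 0.6  0.4 -1. ] gf 0.0 q [0.61 0.79]
```

apply_moves(steps=[-0.884, 0.938, 0.5, 0, 0, 0, 100, -0.884, 0.938, 0.5, 0, 0, 0, 100, -0.884, 0.938, 0.5, 0, 0, 0, 100, -0.884, 0.938, 0.5, 0, 0, 0, 100, 0, 0, 0, 0, 0, 0, 100, 0, 0, 0, 0, 0, 0, 100, 0, 0, 0, 0, 0, 0, 100])

```text
t: 4.98
tool_pos: [0.4341, 0.1791, 0.1048]
orientation: [-2.415, -2.009, -0.0]
force: [-1.3, -0.4, -0.3]
opening: 0.0932
gripper_force: 0.0
```

```bash
python3 plan.py .432 .1777 .003 -10.7; python3 -c "
from h import *
save('top','t1.png')"
```

```text
t 4.98 pos [0.4341 0.1791 0.1048] th -10.48 tilt [-0.0003  0.0004] az 0.036 u [-0.059 -0.06   3.393] rows 4.0 open 0.0932 F [-1.3 -0.4 -0.3] gf 0.0 q [0.28 0.46]
```

apply_moves(steps=[-0.06, -0.06, 0.8, 0, 0, 0.036, 100, 0, 0, 0.8, 0, 0, 0, 100, 0, 0, 0.8, 0, 0, 0, 100, 0, 0, 0.6, 0, 0, 0, 100, 0, 0, 0.37, 0, 0, 0, 100, 0, 0, 0, 0, 0, 0, 100, 0, 0, 0, 0, 0, 0, 40, 0, 0, 0, 0, 0, 0, 40, 0, 0, 0, 0, 0, 0, 40, 0, 0, 0, 0, 0, 0, 40, 0, 0, 0, 0, 0, 0, 40, 0, 0, 0, 0, 0, 0, 40], grip_force=15)

```text
t: 6.03
tool_pos: [0.4325, 0.1777, 0.0041]
orientation: [2.417, 2.006, 0.002]
force: [0.1, -0.6, 0.3]
opening: 0.0572
gripper_force: 0.0
```

```bash
python3 plan.py .432 .1777 .12 -10.7
```

```text
t 6.03 pos [0.4325 0.1777 0.0041] th -10.64 tilt [0.001  0.0003] az 0.01 u [-2.000e-03 -1.700e-02 -3.863e+00] rows 4.0 open 0.0572 F [ 0.1 -0.6  0.3] gf 0.0 q [0.28 0.47]
```

Fingers are still closing, at about 70 mm/s.

apply_moves(steps=[0, 0, 0, 0, 0, 0, 40, 0, 0, 0, 0, 0, 0, 40, 0, 0, 0, 0, 0, 0, 40, 0, 0, 0, 0, 0, 0, 40])

```text
t: 6.37
tool_pos: [0.4321, 0.1776, 0.0037]
orientation: [2.418, 2.006, 0.0]
force: [-0.6, -0.1, 1.8]
opening: 0.0449
gripper_force: 15.0
```

```bash
python3 plan.py .432 .1777 .1 -10.7
```

```text
t 6.37 pos [0.4321 0.1776 0.0037] th -10.63 tilt [ 0.0002 -0.    ] az 0.011 u [ 0.004 -0.006 -3.211] rows 4.0 open 0.0449 F [-0.6 -0.1  1.8] gf 15.000447649617854 q [0.28 0.47]
```

apply_moves(steps=[0, 0, -0.6, 0, 0, 0, 40, 0, 0, -0.9, 0, 0, 0, 40, 0, 0, -0.9, 0, 0, 0, 40, 0, 0, -0.6, 0, 0, 0, 40, 0, 0, 0, 0, 0, 0, 40, 0, 0, 0, 0, 0, 0, 40])

```text
t: 6.87
tool_pos: [0.433, 0.1779, 0.0944]
orientation: [2.417, 2.005, 0.004]
force: [-0.5, 1.0, -0.4]
opening: 0.0449
gripper_force: 15.0
```

```bash
python3 plan.py .6168 -.1775 .093 -10.7; python3 - <<'E'
from h import *
out=[]
for c,(x,y,w,h),f in(('top',(190,210,80,80),4.8),('scene',(195,160,80,80),4.8)):
    im=eyes.read_camera(c); out.append(cv2.resize(im[y:y+h,x:x+w,::-1],None,fx=f,fy=f,interpolation=cv2.INTER_CUBIC))
cv2.imwrite('pics/tg.png',np.hstack(out))
E
```

```text
t 6.87 pos [0.433  0.1779 0.0944] th -10.63 tilt [0.0025 0.0007] az 0.012 u [-10.501   8.221   0.048] rows 11.0 open 0.0449 F [-0.5  1.  -0.4] gf 14.999890946855885 q [0.28 0.47]
```

View pics/tg.png

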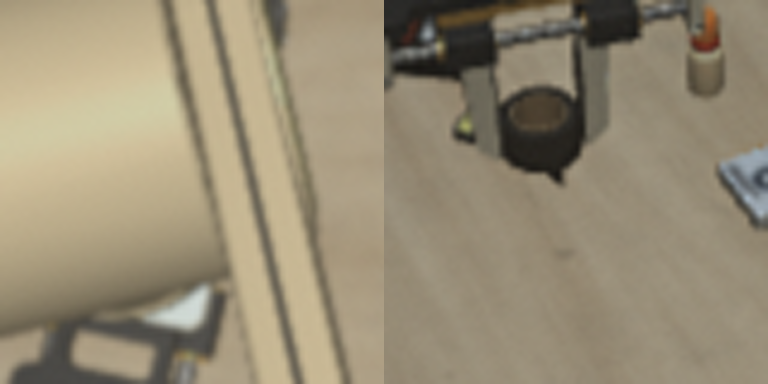

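apply_moves(steps=[-0.955, 0.747, 0, 0, 0, 0, 40, -0.955, 0.747, 0, 0, 0, 0, 40, -0.955, 0.747, 0, 0, 0, 0, 40, -0.955, 0.747, 0, 0, 0, 0, 40, -0.955, 0.747, 0, 0, 0, 0, 40, -0.955, 0.747, 0, 0, 0, 0, 40, -0.955, 0.747, 0, 0, 0, 0, 40, -0.955, 0.747, 0, 0, 0, 0, 40, -0.955, 0.747, 0, 0, 0, 0, 40, -0.955, 0.747, 0, 0, 0, 0, 40, -0.955, 0.747, 0, 0, 0, 0, 40, 0, 0, 0, 0, 0, 0, 40])

```text
t: 7.97
tool_pos: [0.6164, -0.1832, 0.0904]
orientation: [-2.421, -2.001, 0.004]
force: [1.4, 0.5, -1.3]
opening: 0.0451
gripper_force: 15.0
```

apply_moves(steps=[0, 0, 0, 0, 0, 0, 40, 0, 0, 0, 0, 0, 0, 40])

```text
t: 8.13
tool_pos: [0.6148, -0.177, 0.0912]
orientation: [-2.415, -2.003, 0.002]
force: [0.3, 0.6, 0.3]
opening: 0.0455
gripper_force: 15.0
```

```bash
python3 plan.py .6168 -.1775 .0085 -10.7; python3 - <<'E'
from h import *
out=[]
for c,(x,y,w,h),f in(('scene',(300,190,120,110),5),):
    im=eyes.read_camera(c); out.append(cv2.resize(im[y:y+h,x:x+w,::-1],None,fx=f,fy=f,interpolation=cv2.INTER_CUBIC))
cv2.imwrite('pics/tg2.png',np.hstack(out))
E
```

```text
t 8.13 pos [ 0.6148 -0.177   0.0912] th -10.66 tilt [-0.0035  0.0017] az 0.007 u [-0.005  0.069  2.757] rows 3.0 open 0.0455 F [0.3 0.6 0.3] gf 14.999917136701697 q [-0.36 -0.17]
```

View pics/tg2.png

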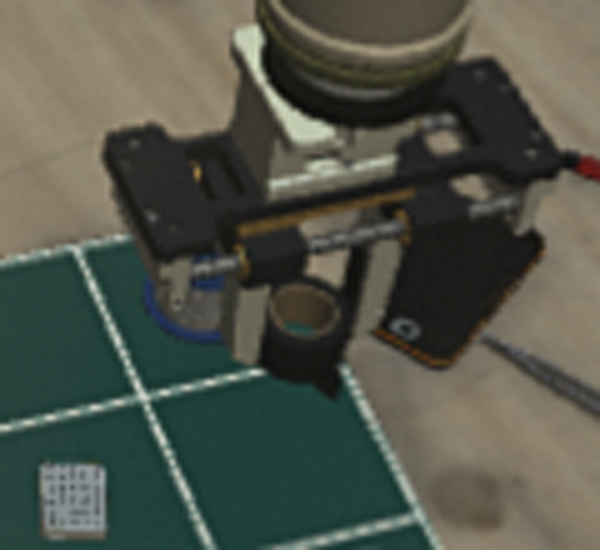

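The tape is held at crop (305,330) over the back row, clear of the spool. Lowering now.

apply_moves(steps=[0, 0.07, 0.7, 0, 0, 0, 40, 0, 0, 0.7, 0, 0, 0, 40, 0, 0, 0.6, 0, 0, 0, 40, 0, 0, 0.4, 0, 0, 0, 40, 0, 0, 0.2, 0, 0, 0, 40, 0, 0, 0.1, 0, 0, 0, 40, 0, 0, 0.05, 0, 0, 0, 40, 0, 0, 0, 0, 0, 0, 40, 0, 0, 0, 0, 0, 0, 40])

```text
t: 8.93
tool_pos: [0.6191, -0.1783, 0.0123]
orientation: [2.416, 2.005, 0.001]
force: [0.1, -0.1, -0.2]
opening: 0.0451
gripper_force: 15.0
```

```bash
python3 plan.py .6168 -.1775 .0079 -10.7
```

```text
t 8.93 pos [ 0.6191 -0.1783  0.0123] th -10.62 tilt [ 0.0018 -0.0007] az 0.013 u [ 0.011 -0.081  0.148] rows 1.0 open 0.0451 F [ 0.1 -0.1 -0.2] gf 14.999871661275392 q [-0.36 -0.17]
```

apply_moves(steps=[0, -0.07, 0.05, 0, 0, 0, 40, 0, 0, 0.05, 0, 0, 0, 40, 0, 0, 0.03, 0, 0, 0, 40, 0, 0, 0, 0, 0, 0, 40, 0, 0, 0, 0, 0, 0, 40, 0, 0, 0, 0, 0, 0, 40])

```text
t: 9.43
tool_pos: [0.6164, -0.1778, 0.0077]
orientation: [2.417, 2.006, 0.0]
force: [-1.9, 0.4, 5.2]
opening: 0.0453
gripper_force: 15.0
```

```bash
python3 plan.py .6168 -.1775 .0079 -10.7
```

```text
t 9.43 pos [ 0.6164 -0.1778  0.0077] th -10.63 tilt [ 0.0003 -0.0002] az 0.011 u [ 0.011  0.012 -0.008] rows 1.0 open 0.0453 F [-1.9  0.4  5.2] gf 15.00162854026712 q [-0.36 -0.18]
```

Contact at 5 N. Release and rise.

apply_moves(steps=[0, 0, 0, 0, 0, 0, 65, 0, 0, 0, 0, 0, 0, 65, 0, 0, 0, 0, 0, 0, 65, 0, 0, -0.2, 0, 0, 0, 65, 0, 0, -0.6, 0, 0, 0, 65, 0, 0, -1, 0, 0, 0, 65, 0, 0, -1, 0, 0, 0, 65, 0, 0, -0.7, 0, 0, 0, 65, 0, 0, 0, 0, 0, 0, 65, 0, 0, 0, 0, 0, 0, 65, 0, 0, 0, 0, 0, 0, 65, 0, 0, 0, 0, 0, 0, 65])

```text
t: 10.43
tool_pos: [0.6151, -0.1772, 0.1104]
orientation: [-2.416, -2.005, 0.002]
force: [0.2, 1.0, -0.5]
opening: 0.0604
gripper_force: 0.0
```

```bash
python3 plan.py .5785 .2776 .113 -10.7
```

```text
t 10.43 pos [ 0.6151 -0.1772  0.1104] th -10.63 tilt [-0.0026  0.001 ] az 0.012 u [14.67  -4.014 -0.087] rows 15.0 open 0.0604 F [ 0.2  1.  -0.5] gf 0.0 q [-0.36 -0.18]
```

apply_moves(steps=[0.978, -0.268, 0, 0, 0, 0, 65, 0.978, -0.268, 0, 0, 0, 0, 65, 0.978, -0.268, 0, 0, 0, 0, 65, 0.978, -0.268, 0, 0, 0, 0, 65, 0.978, -0.268, 0, 0, 0, 0, 65, 0.978, -0.268, 0, 0, 0, 0, 65, 0.978, -0.268, 0, 0, 0, 0, 65, 0.978, -0.268, 0, 0, 0, 0, 65, 0.978, -0.268, 0, 0, 0, 0, 65, 0.978, -0.268, 0, 0, 0, 0, 65, 0.978, -0.268, 0, 0, 0, 0, 65, 0.978, -0.268, 0, 0, 0, 0, 65])

```text
t: 11.43
tool_pos: [0.5848, 0.1875, 0.1103]
orientation: [-2.417, -2.005, 0.004]
force: [0.3, 0.5, 0.4]
opening: 0.0608
gripper_force: 0.0
```

apply_moves(steps=[0.978, -0.268, 0, 0, 0, 0, 65, 0.978, -0.268, 0, 0, 0, 0, 65, 0.978, -0.268, 0, 0, 0, 0, 65, 0, 0, 0, 0, 0, 0, 65, 0, 0, 0, 0, 0, 0, 65, 0, 0, 0, 0, 0, 0, 65, 0, 0, 0, 0, 0, 0, 65])

```text
t: 12.02
tool_pos: [0.5786, 0.2758, 0.1112]
orientation: [-2.418, -2.005, 0.003]
force: [-0.5, -0.1, -0.3]
opening: 0.0607
gripper_force: 0.0
```

```bash
python3 - <<'E'
from fit import *
ims={c:avg(c,3) for c in('top','scene')}
from plan import plan; plan(.5785,.2776,.004,-10.7)
print('tape want .6168 -.1775');fit(TP,[.6168,-.1775,0],.004,ims,yaw=False,th=30,pad=4)
E
```

```text
t 12.32 pos [0.5791 0.2765 0.1123] th -10.69 tilt [0.0001 0.    ] az 0.002 u [ 0.032 -0.026  3.609] rows 4.0 open 0.0601 F [ 0.1  0.5 -0. ] gf 0.0 q [0.37 0.55]
tape want .6168 -.1775
('top', 'scene') [ 0.6182 -0.1778] yaw 0.0 err 0.386
['top'] [ 0.6176 -0.1764] yaw 0.0 err 0.17
['scene'] [ 0.6154 -0.1818] yaw 0.0 err 0.579
```

apply_moves(steps=[0.03, -0.03, 0.8, 0, 0, 0, 65, 0, 0, 0.8, 0, 0, 0, 65, 0, 0, 0.8, 0, 0, 0, 65, 0, 0, 0.7, 0, 0, 0, 65, 0, 0, 0.5, 0, 0, 0, 65, 0, 0, 0, 0, 0, 0, 65, 0, 0, 0, 0, 0, 0, 15, 0, 0, 0, 0, 0, 0, 15, 0, 0, 0, 0, 0, 0, 15, 0, 0, 0, 0, 0, 0, 15, 0, 0, 0, 0, 0, 0, 15, 0, 0, 0, 0, 0, 0, 15], grip_force=10)

```text
t: 13.32
tool_pos: [0.5783, 0.2783, 0.0045]
orientation: [2.418, 2.006, 0.001]
force: [0.3, -0.2, -0.1]
opening: 0.0251
gripper_force: 0.0
```

apply_moves(steps=[0, 0, 0, 0, 0, 0, 15, 0, 0, 0, 0, 0, 0, 15, 0, 0, 0, 0, 0, 0, 15])

```text
t: 13.57
tool_pos: [0.5783, 0.2783, 0.0044]
orientation: [2.418, 2.006, 0.001]
force: [-0.0, -0.1, 2.3]
opening: 0.0223
gripper_force: 10.0
```

```bash
python3 plan.py .4941 -.2613 .1 -10.7
```

```text
t 13.57 pos [0.5783 0.2783 0.0044] th -10.63 tilt [0.0003 0.0001] az 0.012 u [-18.195   0.582  -3.186] rows 19.0 open 0.0223 F [-0.  -0.1  2.3] gf 10.00020369887352 q [0.37 0.55]
```

apply_moves(steps=[0, 0, -0.5, 0, 0, 0, 15, 0, 0, -0.9, 0, 0, 0, 15, 0, 0, -0.9, 0, 0, 0, 15, 0, 0, -0.9, 0, 0, 0, 15, -0.5, 0.03, 0, 0, 0, 0, 15, -0.95, 0.03, 0, 0, 0, 0, 15, -0.95, 0.03, 0, 0, 0, 0, 15, -0.95, 0.03, 0, 0, 0, 0, 15, -0.95, 0.03, 0, 0, 0, 0, 15, -0.95, 0.03, 0, 0, 0, 0, 15, -0.95, 0.03, 0, 0, 0, 0, 15, -0.95, 0.03, 0, 0, 0, 0, 15])

```text
t: 14.57
tool_pos: [0.5452, 0.0646, 0.1008]
orientation: [2.417, 2.006, 0.001]
force: [-0.6, 0.5, -1.0]
opening: 0.0227
gripper_force: 10.0
```

apply_moves(steps=[-0.95, 0.03, 0, 0, 0, 0, 15, -0.95, 0.03, 0, 0, 0, 0, 15, -0.95, 0.03, 0, 0, 0, 0, 15, -0.95, 0.03, 0, 0, 0, 0, 15, -0.95, 0.03, 0, 0, 0, 0, 15, -0.95, 0.03, 0, 0, 0, 0, 15, -0.95, 0.03, 0, 0, 0, 0, 15, -0.95, 0.03, 0, 0, 0, 0, 15, -0.95, 0.03, 0, 0, 0, 0, 15, -0.95, 0.03, 0, 0, 0, 0, 15, -0.95, 0.03, 0, 0, 0, 0, 15, -0.595, 0.03, 0, 0, 0, 0, 15])

```text
t: 15.57
tool_pos: [0.4943, -0.2643, 0.101]
orientation: [2.418, 2.004, -0.001]
force: [0.8, 0.1, -0.1]
opening: 0.022
gripper_force: 10.0
```

apply_moves(steps=[0, 0, 0.5, 0, 0, 0, 15, 0, 0, 0.5, 0, 0, 0, 15, 0, 0, 0.5, 0, 0, 0, 15, 0, 0, 0, 0, 0, 0, 15, 0, 0, 0, 0, 0, 0, 15, 0, 0, 0, 0, 0, 0, 15])

```text
t: 16.07
tool_pos: [0.4955, -0.2618, 0.0563]
orientation: [2.417, 2.006, 0.0]
force: [0.4, 0.1, -0.3]
opening: 0.0222
gripper_force: 10.0
```

```bash
python3 plan.py .4941 -.2613 .0088 -10.7
```

```text
t 16.07 pos [ 0.4955 -0.2618  0.0563] th -10.62 tilt [ 0.0008 -0.0006] az 0.014 u [ 0.009 -0.049  1.583] rows 2.0 open 0.0222 F [ 0.4  0.1 -0.3] gf 9.999964982271194 q [-0.58 -0.39]
```

apply_moves(steps=[0, -0.03, 0.5, 0, 0, 0, 15, 0, 0, 0.5, 0, 0, 0, 15, 0, 0, 0.3, 0, 0, 0, 15, 0, 0, 0.15, 0, 0, 0, 15, 0, 0, 0.08, 0, 0, 0, 15, 0, 0, 0.04, 0, 0, 0, 15, 0, 0, 0, 0, 0, 0, 15, 0, 0, 0, 0, 0, 0, 15, 0, 0, 0, 0, 0, 0, 15])

```text
t: 16.82
tool_pos: [0.4948, -0.2617, 0.0088]
orientation: [2.417, 2.006, 0.001]
force: [-0.6, 0.3, -0.2]
opening: 0.0222
gripper_force: 10.0
```

```bash
python3 plan.py .4941 -.2613 .0086 -10.7
```

```text
t 16.82 pos [ 0.4948 -0.2617  0.0088] th -10.63 tilt [ 0.001  -0.0006] az 0.012 u [ 0.01  -0.024  0.006] rows 1.0 open 0.0222 F [-0.6  0.3 -0.2] gf 9.999966770410538 q [-0.58 -0.39]
```

apply_moves(steps=[0, -0.02, 0.02, 0, 0, 0, 15, 0, 0, 0, 0, 0, 0, 15, 0, 0, 0, 0, 0, 0, 40, 0, 0, 0, 0, 0, 0, 40, 0, 0, 0, 0, 0, 0, 40, 0, 0, 0, 0, 0, 0, 45, 0, 0, -0.4, 0, 0, 0, 45, 0, 0, -0.8, 0, 0, 0, 45, 0, 0, -0.9, 0, 0, 0, 45, 0, 0, -0.9, 0, 0, 0, 45, 0, 0, -0.7, 0, 0, 0, 100, 0, 0, 0, 0, 0, 0, 100])

```text
t: 17.82
tool_pos: [0.4966, -0.2632, 0.1252]
orientation: [2.411, 2.001, 0.004]
force: [0.2, -0.6, 0.2]
opening: 0.0506
gripper_force: 0.0
```

```bash
python3 plan.py .446 .3956 .12 -35.5
```

```text
t 17.82 pos [ 0.4966 -0.2632  0.1252] th -10.62 tilt [ 0.0076 -0.0049] az 4.146 u [ 16.898 -14.125   0.173] rows 17.0 open 0.0506 F [ 0.2 -0.6  0.2] gf 0.0 q [-0.58 -0.39]
```

apply_moves(steps=[0, 0, 0, 0, 0, 0.829, 100, 0, 0, 0, 0, 0, 0.829, 100, 0, 0, 0, 0, 0, 0.829, 100, 0, 0, 0, 0, 0, 0.829, 100, 0, 0, 0, 0, 0, 0.829, 100, 0.939, -0.785, 0, 0, 0, 0, 100, 0.939, -0.785, 0, 0, 0, 0, 100, 0.939, -0.785, 0, 0, 0, 0, 100, 0.939, -0.785, 0, 0, 0, 0, 100, 0.939, -0.785, 0, 0, 0, 0, 100, 0.939, -0.785, 0, 0, 0, 0, 100, 0.939, -0.785, 0, 0, 0, 0, 100])

```text
t: 18.82
tool_pos: [0.4732, -0.0034, 0.1186]
orientation: [2.793, 1.438, 0.0]
force: [0.9, 0.6, -0.2]
opening: 0.0929
gripper_force: 0.0
```

apply_moves(steps=[0.939, -0.785, 0, 0, 0, 0, 100, 0.939, -0.785, 0, 0, 0, 0, 100, 0.939, -0.785, 0, 0, 0, 0, 100, 0.939, -0.785, 0, 0, 0, 0, 100, 0.939, -0.785, 0, 0, 0, 0, 100, 0.939, -0.785, 0, 0, 0, 0, 100, 0.939, -0.785, 0, 0, 0, 0, 100, 0.939, -0.785, 0, 0, 0, 0, 100, 0.939, -0.785, 0, 0, 0, 0, 100, 0.939, -0.785, 0, 0, 0, 0, 100, 0.939, -0.785, 0, 0, 0, 0, 100, 0, 0, 0, 0, 0, 0, 100])

```text
t: 19.82
tool_pos: [0.4413, 0.4031, 0.1182]
orientation: [-2.788, -1.443, -0.001]
force: [0.6, -0.4, 0.3]
opening: 0.0928
gripper_force: 0.0
```

apply_moves(steps=[0, 0, 0.8, 0, 0, 0, 100, 0, 0, 0.8, 0, 0, 0, 100, 0, 0, 0, 0, 0, 0, 100, 0, 0, 0, 0, 0, 0, 100, 0, 0, 0, 0, 0, 0, 100])

```text
t: 20.23
tool_pos: [0.4433, 0.3976, 0.0715]
orientation: [-2.793, -1.438, -0.001]
force: [0.4, -0.4, 0.7]
opening: 0.0931
gripper_force: 0.0
```

```bash
python3 - <<'E'
from fit import *
ims={c:avg(c,3) for c in('top','scene')}
from plan import plan; plan(.446,.3956,.004,-35.5)
print('tape want .6168 -.1775');fit(TP,[.6168,-.1775,0],.004,ims,yaw=False,th=30,pad=4)
print('bottle want .4941 -.2613');fit(BO,[.4941,-.2613,0],.004,ims,yaw=False,th=20,pad=6)
im=ims['top'][150:275,295:450,::-1]; cv2.imwrite('pics/p2.png',cv2.resize(im,None,fx=4.8,fy=4.8,interpolation=cv2.INTER_CUBIC))
E
```

```text
t 20.53 pos [0.4436 0.398  0.0716] th -35.51 tilt [0.0014 0.001 ] az -0.002 u [-0.018  0.11   2.254] rows 3.0 open 0.0931 F [-0.3  0.7  0.5] gf 0.0 q [0.65 1.26]
tape want .6168 -.1775
('top', 'scene') [ 0.6164 -0.1783] yaw 0.0 err 0.383
['top'] [ 0.6176 -0.1764] yaw 0.0 err 0.162
['scene'] [ 0.6151 -0.1816] yaw 0.0 err 0.587
bottle want .4941 -.2613
('top', 'scene') [ 0.4947 -0.261 ] yaw 0.0 err 0.12
['top'] [ 0.4945 -0.2598] yaw 0.0 err 0.081
['scene'] [ 0.4948 -0.262 ] yaw 0.0 err 0.142
```

View pics/p2.png

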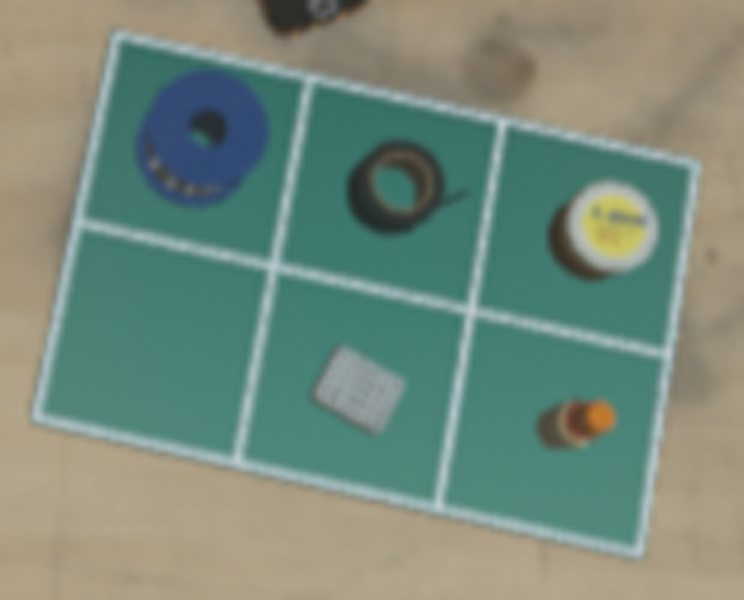

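Both placed pieces are centred: tape base near (390,194) against field centre (389,196), bottle foot near (556,430) against (555,430). Now the charger.

apply_moves(steps=[-0.02, 0.1, 0.5, 0, 0, 0, 100, 0, 0, 0.6, 0, 0, 0, 100, 0, 0, 0.6, 0, 0, 0, 100, 0, 0, 0.4, 0, 0, 0, 100, 0, 0, 0.15, 0, 0, 0, 100, 0, 0, 0, 0, 0, 0, 100, 0, 0, 0, 0, 0, 0, 45, 0, 0, 0, 0, 0, 0, 45, 0, 0, 0, 0, 0, 0, 45, 0, 0, 0, 0, 0, 0, 45, 0, 0, 0, 0, 0, 0, 45, 0, 0, 0, 0, 0, 0, 45], grip_force=15)

```text
t: 21.53
tool_pos: [0.4453, 0.3956, 0.0034]
orientation: [-2.793, -1.438, -0.001]
force: [0.6, 0.3, -0.8]
opening: 0.0577
gripper_force: 0.0
```

apply_moves(steps=[0, 0, 0, 0, 0, 0, 45, 0, 0, 0, 0, 0, 0, 45])

```text
t: 21.7
tool_pos: [0.4453, 0.3955, 0.0033]
orientation: [2.793, 1.438, 0.001]
force: [1.0, -1.2, 2.3]
opening: 0.0549
gripper_force: 15.0
```

```bash
python3 plan.py .446 .3956 .1 -100.7
```

```text
t 21.7 pos [0.4453 0.3955 0.0033] th -35.5 tilt [0.0004 0.0002] az 10.867 u [ 0.023 -0.007 -3.224] rows 4.0 open 0.0549 F [ 1.  -1.2  2.3] gf 15.000265091657639 q [0.64 1.26]
```

apply_moves(steps=[0, 0, -0.5, 0, 0, 0, 45, 0, 0, -0.9, 0, 0, 0, 45, 0, 0, -0.9, 0, 0, 0, 45, 0, 0, -0.9, 0, 0, 0, 45, 0, 0, 0, 0, 0, 0.988, 45, 0, 0, 0, 0, 0, 0.988, 45, 0, 0, 0, 0, 0, 0.988, 45, 0, 0, 0, 0, 0, 0.988, 45, 0, 0, 0, 0, 0, 0.988, 45, 0, 0, 0, 0, 0, 0.988, 45, 0, 0, 0, 0, 0, 0.988, 45, 0, 0, 0, 0, 0, 0.988, 45])

```text
t: 22.7
tool_pos: [0.4448, 0.3953, 0.0986]
orientation: [3.136, 0.186, -0.001]
force: [1.0, -0.3, -0.6]
opening: 0.055
gripper_force: 15.0
```

apply_moves(steps=[0, 0, 0, 0, 0, 0.988, 45, 0, 0, 0, 0, 0, 0.988, 45, 0, 0, 0, 0, 0, 0.988, 45, 0, 0, 0, 0, 0, 0, 45, 0, 0, 0, 0, 0, 0, 45, 0, 0, 0, 0, 0, 0, 45])

```text
t: 23.2
tool_pos: [0.445, 0.3954, 0.0988]
orientation: [3.128, -0.288, -0.0]
force: [0.3, -0.3, -0.6]
opening: 0.0551
gripper_force: 15.0
```

```bash
python3 plan.py .5331 -.0549 .1 -100.7
```

```text
t 23.2 pos [0.445  0.3954 0.0988] th -100.51 tilt [-0.0002 -0.0001] az 0.032 u [ 5.673 14.203 -0.041] rows 15.0 open 0.0551 F [ 0.3 -0.3 -0.6] gf 14.999991059303284 q [0.64 2.39]
```

apply_moves(steps=[0.378, 0.947, 0, 0, 0, 0.03, 45, 0.378, 0.947, 0, 0, 0, 0, 45, 0.378, 0.947, 0, 0, 0, 0, 45, 0.378, 0.947, 0, 0, 0, 0, 45, 0.378, 0.947, 0, 0, 0, 0, 45, 0.378, 0.947, 0, 0, 0, 0, 45, 0.378, 0.947, 0, 0, 0, 0, 45, 0.378, 0.947, 0, 0, 0, 0, 45, 0.378, 0.947, 0, 0, 0, 0, 45, 0.378, 0.947, 0, 0, 0, 0, 45, 0.378, 0.947, 0, 0, 0, 0, 45, 0.378, 0.947, 0, 0, 0, 0, 45])

```text
t: 24.2
tool_pos: [0.5145, 0.0335, 0.0991]
orientation: [-3.128, 0.293, -0.001]
force: [0.5, 0.9, -1.2]
opening: 0.055
gripper_force: 15.0
```

apply_moves(steps=[0.378, 0.947, 0, 0, 0, 0, 45, 0.378, 0.947, 0, 0, 0, 0, 45, 0.378, 0.947, 0, 0, 0, 0, 45, 0, 0, 0, 0, 0, 0, 45, 0, 0, 0.5, 0, 0, 0, 45, 0, 0, 0.5, 0, 0, 0, 45, 0, 0, 0.5, 0, 0, 0, 45, 0, 0, 0.5, 0, 0, 0, 45, 0, 0, 0, 0, 0, 0, 45, 0, 0, 0, 0, 0, 0, 45, 0, 0, 0, 0, 0, 0, 45, 0, 0, 0, 0, 0, 0, 45])

```text
t: 25.2
tool_pos: [0.5327, -0.0551, 0.0403]
orientation: [3.127, -0.297, 0.003]
force: [0.7, -0.1, -0.1]
opening: 0.055
gripper_force: 15.0
```

```bash
python3 plan.py .5331 -.0549 .0078 -100.7
```

```text
t 25.2 pos [ 0.5327 -0.0551  0.0403] th -100.84 tilt [ 0.002  -0.0004] az -0.023 u [ 0.011 -0.01   1.083] rows 2.0 open 0.055 F [ 0.7 -0.1 -0.1] gf 14.999987930059433 q [-0.2   1.56]
```

apply_moves(steps=[0.01, -0.01, 0.4, 0, 0, -0.02, 45, 0, 0, 0.3, 0, 0, 0, 45, 0, 0, 0.2, 0, 0, 0, 45, 0, 0, 0.1, 0, 0, 0, 45, 0, 0, 0.05, 0, 0, 0, 45, 0, 0, 0, 0, 0, 0, 45, 0, 0, 0, 0, 0, 0, 45, 0, 0, 0, 0, 0, 0, 45])

```text
t: 25.87
tool_pos: [0.5321, -0.0549, 0.0072]
orientation: [-3.128, 0.295, 0.0]
force: [-0.1, -0.4, -0.2]
opening: 0.055
gripper_force: 15.0
```

```bash
python3 plan.py .5331 -.0549 .0075 -100.7
```

```text
t 25.87 pos [ 0.5321 -0.0549  0.0072] th -100.77 tilt [-0.0001  0.    ] az -0.011 u [ 0.034 -0.007 -0.01 ] rows 1.0 open 0.055 F [-0.1 -0.4 -0.2] gf 14.999940991401672 q [-0.2   1.56]
```

apply_moves(steps=[0.03, 0, 0, 0, 0, 0, 45, 0, 0, 0, 0, 0, 0, 45, 0, 0, 0, 0, 0, 0, 75, 0, 0, 0, 0, 0, 0, 75, 0, 0, 0, 0, 0, 0, 75, 0, 0, 0, 0, 0, 0, 75, 0, 0, -0.4, 0, 0, 0, 75, 0, 0, -0.8, 0, 0, 0, 75, 0, 0, -0.9, 0, 0, 0, 75, 0, 0, -0.9, 0, 0, 0, 75, 0, 0, 0, 0, 0, 0, 75, 0, 0, 0, 0, 0, 0, 75])

```text
t: 26.87
tool_pos: [0.535, -0.0555, 0.1007]
orientation: [3.127, -0.295, 0.009]
force: [-0.3, 0.7, -1.3]
opening: 0.0699
gripper_force: 0.0
```

```bash
python3 plan.py .4463 .2942 .1 38.6
```

```text
t 26.87 pos [ 0.535  -0.0555  0.1007] th -100.77 tilt [ 0.0053 -0.0011] az -23.228 u [10.955  4.961  0.023] rows 11.0 open 0.0699 F [-0.3  0.7 -1.3] gf 0.0 q [-0.2   1.56]
```

apply_moves(steps=[0, 0, 0, 0, 0, -0.968, 75, 0, 0, 0, 0, 0, -0.968, 75, 0, 0, 0, 0, 0, -0.968, 75, 0, 0, 0, 0, 0, -0.968, 75, 0, 0, 0, 0, 0, -0.968, 75, 0, 0, 0, 0, 0, -0.968, 75, 0, 0, 0, 0, 0, -0.968, 75, 0, 0, 0, 0, 0, -0.968, 75, 0, 0, 0, 0, 0, -0.968, 75, 0, 0, 0, 0, 0, -0.968, 75, 0, 0, 0, 0, 0, -0.968, 75, 0, 0, 0, 0, 0, -0.968, 75])

```text
t: 27.87
tool_pos: [0.532, -0.0549, 0.0963]
orientation: [-2.73, -1.551, 0.003]
force: [0.1, 0.5, -0.1]
opening: 0.0697
gripper_force: 0.0
```

apply_moves(steps=[0, 0, 0, 0, 0, -0.968, 75, 0, 0, 0, 0, 0, -0.968, 75, 0, 0, 0, 0, 0, -0.968, 75, 0, 0, 0, 0, 0, -0.968, 75, 0, 0, 0, 0, 0, -0.968, 75, 0, 0, 0, 0, 0, -0.968, 75, 0, 0, 0, 0, 0, -0.968, 75, 0, 0, 0, 0, 0, -0.968, 75, 0, 0, 0, 0, 0, -0.968, 75, 0, 0, 0, 0, 0, -0.968, 75, 0, 0, 0, 0, 0, -0.968, 75, 0, 0, 0, 0, 0, -0.968, 75])

```text
t: 28.87
tool_pos: [0.532, -0.0549, 0.0963]
orientation: [-1.354, -2.833, 0.001]
force: [0.1, -0.4, -0.6]
opening: 0.0695
gripper_force: 0.0
```

```bash
python3 plan.py .4463 .2942 .1 38.6
```

```text
t 28.87 pos [ 0.532  -0.0549  0.0963] th 38.91 tilt [-0.0022  0.0004] az 0.052 u [10.876  5.027 -0.124] rows 11.0 open 0.0695 F [ 0.1 -0.4 -0.6] gf 0.0 q [-0.2  -0.88]
```

apply_moves(steps=[0.989, 0.457, 0, 0, 0, 0, 75, 0.989, 0.457, 0, 0, 0, 0, 75, 0.989, 0.457, 0, 0, 0, 0, 75, 0.989, 0.457, 0, 0, 0, 0, 75, 0.989, 0.457, 0, 0, 0, 0, 75, 0.989, 0.457, 0, 0, 0, 0, 75, 0.989, 0.457, 0, 0, 0, 0, 75, 0.989, 0.457, 0, 0, 0, 0, 75, 0.989, 0.457, 0, 0, 0, 0, 75, 0.989, 0.457, 0, 0, 0, 0, 75, 0.989, 0.457, 0, 0, 0, 0, 75, 0, 0, 0, 0, 0, 0, 75])

```text
t: 29.87
tool_pos: [0.4446, 0.2984, 0.0966]
orientation: [-1.356, -2.832, -0.001]
force: [0.9, -0.1, 0.0]
opening: 0.0701
gripper_force: 0.0
```

apply_moves(steps=[0, 0, 0.7, 0, 0, 0, 75, 0, 0, 0.7, 0, 0, 0, 75, 0, 0, 0.6, 0, 0, 0, 75, 0, 0, 0, 0, 0, 0, 75, 0, 0, 0, 0, 0, 0, 75, 0, 0, 0, 0, 0, 0, 75])

```text
t: 30.37
tool_pos: [0.4473, 0.2938, 0.038]
orientation: [1.362, 2.831, 0.0]
force: [-0.2, 0.3, 0.2]
opening: 0.0697
gripper_force: 0.0
```

```bash
python3 - <<'E'
from fit import *
ims={c:avg(c,3) for c in('top','scene')}
from plan import plan; plan(.4463,.2942,.0022,38.6)
print('charger want .5331 -.0549 79.3');
for th in(30,45): fit(CH,[.5331,-.0549,np.radians(79.3)],.004,ims,th=th,pad=3)
im=ims['top'][150:275,295:450,::-1]; cv2.imwrite('pics/p3.png',cv2.resize(im,None,fx=4.8,fy=4.8,interpolation=cv2.INTER_CUBIC))
E
```

```text
t 30.67 pos [0.4477 0.2943 0.0384] th 38.62 tilt [0.0014 0.0007] az 0.004 u [ 0.027 -0.039  1.207] rows 2.0 open 0.0698 F [ 0.4 -0.1  0.3] gf 0.0 q [ 0.49 -0.19]
charger want .5331 -.0549 79.3
('top', 'scene') [ 0.5339 -0.0528] yaw 78.0 err 0.346
['top'] [ 0.5322 -0.0533] yaw 79.3 err 0.06
['scene'] [ 0.5316 -0.0545] yaw 75.7 err 0.63
('top', 'scene') [ 0.533  -0.0529] yaw 74.0 err 0.532
['top'] [ 0.5337 -0.0529] yaw 74.1 err 0.138
['scene'] [ 0.5376 -0.0311] yaw 61.7 err 0.922
```

View pics/p3.png

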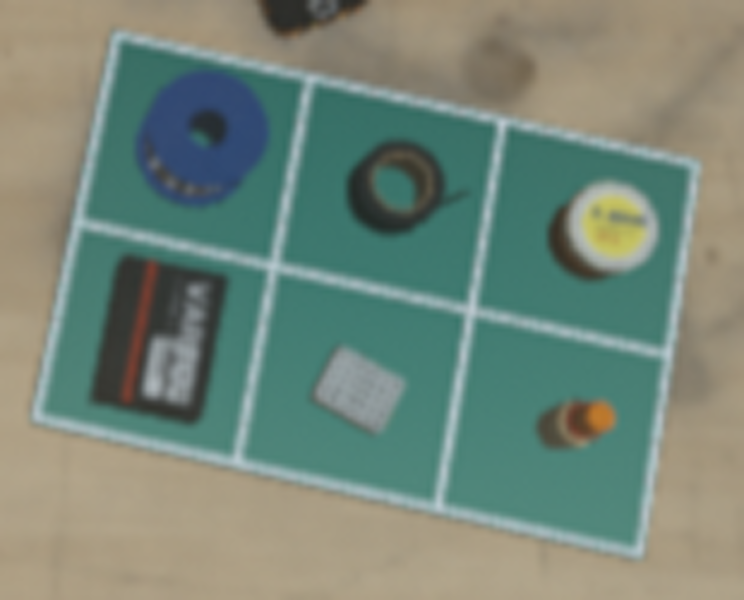

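The charger sits centred and square in the front-left field at crop (160,340), field centre (157,345). Now the battery.

apply_moves(steps=[0.02, -0.03, 0.4, 0, 0, 0, 75, 0, 0, 0.35, 0, 0, 0, 75, 0, 0, 0.25, 0, 0, 0, 75, 0, 0, 0.15, 0, 0, 0, 75, 0, 0, 0.05, 0, 0, 0, 75, 0, 0, 0, 0, 0, 0, 75, 0, 0, 0, 0, 0, 0, 75])

```text
t: 31.25
tool_pos: [0.4457, 0.2938, 0.0008]
orientation: [-1.361, -2.831, 0.001]
force: [-0.2, 0.2, -0.4]
opening: 0.0697
gripper_force: 0.0
```

```bash
python3 plan.py .4463 .2942 .0022 38.6
```

```text
t 31.25 pos [0.4457 0.2938 0.0008] th 38.63 tilt [-0.0007 -0.0004] az 0.005 u [-0.003  0.025 -0.046] rows 1.0 open 0.0697 F [-0.2  0.2 -0.4] gf 0.0 q [ 0.49 -0.19]
```

apply_moves(steps=[0, 0.02, -0.05, 0, 0, 0, 75, 0, 0, 0, 0, 0, 0, 25, 0, 0, 0, 0, 0, 0, 25, 0, 0, 0, 0, 0, 0, 25, 0, 0, 0, 0, 0, 0, 25, 0, 0, 0, 0, 0, 0, 25, 0, 0, 0, 0, 0, 0, 25, 0, 0, 0, 0, 0, 0, 25, 0, 0, 0, 0, 0, 0, 25], grip_force=10)

```text
t: 32.0
tool_pos: [0.4464, 0.2943, 0.0029]
orientation: [1.362, 2.831, 0.0]
force: [0.5, 0.4, -0.2]
opening: 0.0342
gripper_force: 10.0
```

```bash
python3 plan.py .4463 .2942 .1 79.3
```

```text
t 32.0 pos [0.4464 0.2943 0.0029] th 38.62 tilt [0. 0.] az -6.779 u [ 0.004 -0.004 -3.235] rows 4.0 open 0.0342 F [ 0.5  0.4 -0.2] gf 9.9507737159729 q [ 0.49 -0.19]
```

apply_moves(steps=[0, 0, -0.5, 0, 0, 0, 25, 0, 0, -0.9, 0, 0, 0, 25, 0, 0, -0.9, 0, 0, 0, 25, 0, 0, -0.9, 0, 0, 0, 25, 0, 0, 0, 0, 0, -0.968, 25, 0, 0, 0, 0, 0, -0.968, 25, 0, 0, 0, 0, 0, -0.968, 25, 0, 0, 0, 0, 0, -0.968, 25, 0, 0, 0, 0, 0, -0.968, 25, 0, 0, 0, 0, 0, -0.968, 25, 0, 0, 0, 0, 0, -0.968, 25, 0, 0, 0, 0, 0, 0, 25])

```text
t: 33.0
tool_pos: [0.4463, 0.2943, 0.0988]
orientation: [-0.286, -3.128, 0.0]
force: [0.5, -0.5, -0.5]
opening: 0.0341
gripper_force: 10.0
```

```bash
python3 plan.py .532 -.0547 .1 79.3
```

```text
t 33.0 pos [0.4463 0.2943 0.0988] th 79.56 tilt [-0.0002 -0.0001] az 0.043 u [ -4.966 -10.9    -0.039] rows 11.0 open 0.0341 F [ 0.5 -0.5 -0.5] gf 9.950195252895355 q [ 0.49 -0.9 ]
```

apply_moves(steps=[-0.451, -0.991, 0, 0, 0, 0, 25, -0.451, -0.991, 0, 0, 0, 0, 25, -0.451, -0.991, 0, 0, 0, 0, 25, -0.451, -0.991, 0, 0, 0, 0, 25, -0.451, -0.991, 0, 0, 0, 0, 25, -0.451, -0.991, 0, 0, 0, 0, 25, -0.451, -0.991, 0, 0, 0, 0, 25, -0.451, -0.991, 0, 0, 0, 0, 25, -0.451, -0.991, 0, 0, 0, 0, 25, -0.451, -0.991, 0, 0, 0, 0, 25, -0.451, -0.991, 0, 0, 0, 0, 25, 0, 0, 0, 0, 0, 0, 25])

```text
t: 34.0
tool_pos: [0.5329, -0.0599, 0.0993]
orientation: [0.305, 3.125, -0.003]
force: [0.8, 0.5, -0.6]
opening: 0.0339
gripper_force: 10.0
```

apply_moves(steps=[0, 0, 0.5, 0, 0, 0, 25, 0, 0, 0.5, 0, 0, 0, 25, 0, 0, 0.5, 0, 0, 0, 25, 0, 0, 0, 0, 0, 0, 25, 0, 0, 0, 0, 0, 0, 25, 0, 0, 0, 0, 0, 0, 25, 0, 0, 0, 0, 0, 0, 25])

```text
t: 34.58
tool_pos: [0.5328, -0.0546, 0.0552]
orientation: [0.294, 3.126, -0.0]
force: [0.6, -0.0, -0.3]
opening: 0.0338
gripper_force: 10.0
```

```bash
python3 plan.py .532 -.0547 .033 79.3
```

```text
t 34.58 pos [ 0.5328 -0.0546  0.0552] th 79.25 tilt [ 0.0019 -0.0003] az -0.008 u [ 0.025 -0.007  0.742] rows 1.0 open 0.0338 F [ 0.6 -0.  -0.3] gf 9.951830506324768 q [-0.2  -1.58]
```

apply_moves(steps=[0.02, 0, 0.3, 0, 0, 0, 25, 0, 0, 0.2, 0, 0, 0, 25, 0, 0, 0.1, 0, 0, 0, 25, 0, 0, 0.06, 0, 0, 0, 25, 0, 0, 0, 0, 0, 0, 25, 0, 0, 0, 0, 0, 0, 25, 0, 0, 0, 0, 0, 0, 25])

```text
t: 35.17
tool_pos: [0.5314, -0.0546, 0.0343]
orientation: [0.293, 3.128, -0.0]
force: [1.2, 0.9, 0.4]
opening: 0.0339
gripper_force: 10.0
```

```bash
python3 plan.py .532 -.0547 .0331 79.3
```

```text
t 35.17 pos [ 0.5314 -0.0546  0.0343] th 79.28 tilt [ 0.0002 -0.0001] az -0.003 u [-0.019  0.001  0.04 ] rows 1.0 open 0.0339 F [1.2 0.9 0.4] gf 9.951863586902618 q [-0.2  -1.58]
```

apply_moves(steps=[-0.02, 0, 0.03, 0, 0, 0, 25, 0, 0, 0.01, 0, 0, 0, 25, 0, 0, 0, 0, 0, 0, 25, 0, 0, 0, 0, 0, 0, 25, 0, 0, 0, 0, 0, 0, 55, 0, 0, 0, 0, 0, 0, 55, 0, 0, 0, 0, 0, 0, 55, 0, 0, 0, 0, 0, 0, 55, 0, 0, -0.3, 0, 0, 0, 55, 0, 0, -0.8, 0, 0, 0, 55, 0, 0, -1, 0, 0, 0, 55, 0, 0, -1, 0, 0, 0, 55])

```text
t: 36.17
tool_pos: [0.5311, -0.0545, 0.1269]
orientation: [-0.293, -3.126, -0.0]
force: [-0.1, 0.4, -1.3]
opening: 0.0513
gripper_force: 0.0
```

apply_moves(steps=[0.8, 0.8, -0.5, 0, 0, 0, 55, 0.8, 0.8, 0, 0, 0, 0, 55, 0.8, 0.8, 0, 0, 0, 0, 55, 0.8, 0.8, 0, 0, 0, 0, 55, 0.8, 0.8, 0, 0, 0, 0, 55, 0.8, 0.8, 0, 0, 0, 0, 55, 0.8, 0.8, 0, 0, 0, 0, 55, 0.8, 0.8, 0, 0, 0, 0, 55, 0, 0, 0, 0, 0, 0, 55, 0, 0, 0, 0, 0, 0, 55, 0, 0, 0, 0, 0, 0, 55])

```text
t: 37.08
tool_pos: [0.3794, 0.1695, 0.1416]
orientation: [0.292, 3.127, -0.0]
force: [0.4, -0.4, 0.4]
opening: 0.0514
gripper_force: 0.0
```

```bash
python3 - <<'E'
from h import *
from plan import plan; plan(.4463,.2942,.1)
a=cv2.resize(eyes.read_camera('top')[150:275,295:450,::-1],(400,323),interpolation=cv2.INTER_CUBIC)
b=cv2.resize(eyes.read_camera('scene')[225:360,265:410,::-1],(347,323),interpolation=cv2.INTER_CUBIC)
cv2.imwrite('pics/end.png',np.hstack([a,b]))
E
```

```text
t 37.08 pos [0.3794 0.1695 0.1416] th 79.34 tilt [ 0.0012 -0.0002] az -0.0 u [-1.423  4.498  1.386] rows 5.0 open 0.0514 F [ 0.4 -0.4  0.4] gf 0.0 q [ 0.3  -1.09]
```

View pics/end.png

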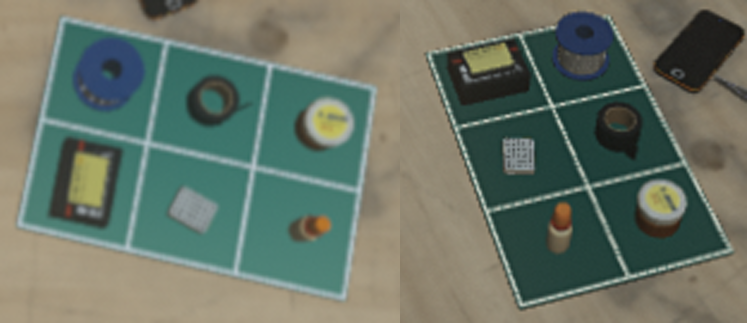

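Everything is in place: in the top view the battery on the charger is at (87,180). I'll check its centring numerically.

```bash
python3 - <<'E'
from fit import *
for c,roi in(('top',(295,195,60,55)),('scene',(265,225,60,50))):
    im=avg(c,4);x,y,w,h=roi
    a=cv2.resize(im[y:y+h,x:x+w],None,fx=8,fy=8,interpolation=cv2.INTER_CUBIC);hs=cv2.cvtColor(a,cv2.COLOR_RGB2HSV)
    m=((hs[...,0]>20)&(hs[...,0]<38)&(hs[...,1]>80)&(hs[...,2]>100)).astype(np.uint8)
    k=max(cv2.findContours(m,0,1)[0],key=cv2.contourArea); r=cv2.minAreaRect(k)
    P=np.array([at(c,(q+.5)/8-.5+[x,y],.0386) for q in cv2.boxPoints(r)]); e=P[1]-P[0],P[2]-P[1]
    print(c,'battery',np.round(P.mean(0),4),[(round(np.linalg.norm(v),4),round(np.degrees(np.arctan2(v[1],v[0])),1)) for v in e])
    # charger+battery silhouette: not-green in ROI
    g=((hs[...,2]<85)&(hs[...,1]<110)|(m>0)).astype(np.uint8); g=cv2.morphologyEx(g,cv2.MORPH_CLOSE,np.ones((25,25)))
    k=max(cv2.findContours(g,0,1)[0],key=cv2.contourArea); M=np.zeros(g.shape,np.uint8); cv2.drawContours(M,[k],-1,1,-1)
    f=lambda u:1-((s:=sil2(u))&(M>0)).sum()/(s|(M>0)).sum()
    def sil2(u):
        import fit as F; F.S=8; return sil(c,[box(.055,.075,.026),box(.034,.05,.0346)],[.532+u[0]*.01,-.0547+u[1]*.01,np.radians(79.3)+u[2]*.1],.004,roi)
    r=minimize(f,[0,0,0],method='Nelder-Mead',options=dict(initial_simplex=np.vstack([np.zeros(3),np.eye(3)])*.6-.1)); u=r.x
    print('charger',np.round([.532+u[0]*.01,-.0547+u[1]*.01],4),round(79.3+np.degrees(u[2]*.1),1),r.fun)
E
```

```text
top battery [ 0.5337 -0.0526  0.0386] [(np.float64(0.0487), np.float64(-8.0)), (np.float64(0.0314), np.float64(-96.7))]
charger [ 0.5338 -0.0526] 78.7 0.04102011348152368
scene battery [ 0.5324 -0.054   0.0386] [(np.float64(0.0492), np.float64(-9.6)), (np.float64(0.0313), np.float64(-109.6))]
charger [ 0.5219 -0.059 ] 83.7 0.40584435710832023
```

The battery is centred on the charger to within a millimetre and aligned. Handing in.

```bash
python3 -c "
from plant import robot
print(robot.close_job())"
```

```text
the job is handed in; nothing more can be done
None
```

The job is handed in at about 37 s of robot time: tape back-middle, flux bottle front-right, charger box front-left with the battery on top, each measured within about 2 mm of its field centre; the jar, spool, shield and card packs were never touched, and the judge's verdict was not reported.

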